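Sweep the biscuits into the board's tray and shut it

TASK

The almond biscuits on the baker's board have cooled: with your fingertips sweep all five along the board and off its open right-hand end into the pulled-out tray, so that they lie in it, then push the tray fully home under the board. Do it all by pushing: do not pick up or carry any biscuit, and leave the little steel cup on the board and the other things around where they stand.

Things in the scene. Friction and masses are not known exactly. Their poses are not given: they have to be found in the camera images.
- board: baker's board of light wood on a low stand, fixed: 190 mm (x) by 300 mm (y), top surface 70 mm above the worktop. Origin: centre of its underside. Own axes: x to the back edge, y along it to its left end, z up; turned up to 10 degrees. Rims 20 mm wide and 10 mm high along the front and back edges leave a lane 150 mm wide (x -75 to +75); neither end has a rim.
- board_exit (a point): fixed on the board: middle of the lane's open right end, on the top surface at board y = -150 mm, z = 70 mm; axes as the board's. What is swept over this end, towards the board's -y, falls about 60 mm into the pulled-out tray.
- tray (a joint): how far the tray is pulled out, in m: 0 fully home (its wooden front flush with the board's right end), at most 0.150. It slides level along the board's y (pulled out towards -y, to the right), stays where it is left and needs 2 to 3 N to push, with no catch. It starts 115 to 145 mm out.
- tray_in (a point): moves with the steel tray: on its inner floor, 8 mm above the worktop, at the board's origin in x and y when the tray is home; axes as the board's. Inside it runs x -73 to +73 mm and y -138 to +132 mm from this point, 38 mm deep, walls 3 mm; 6 mm are free between the walls and the board's underside.
- tray_front (a point): centre line of the outer face of the tray's wooden front, 20 mm above the worktop; push here towards the board's +y. The front is 152 mm wide, 12 mm thick, and reaches from 4 to 48 mm above the worktop, with a 64 mm wide finger notch in the middle of its top edge, cut down to 33 mm above the worktop.
- biscuit_1: round almond biscuit, brown, 36 mm across and 15 mm high, a little domed, rigid, about 12 g, loose on the board. Origin: centre of its underside.
- biscuit_2: round almond biscuit, brown, 36 mm across and 15 mm high, a little domed, rigid, about 12 g, loose on the board. Origin: centre of its underside.
- biscuit_3: round almond biscuit, brown, 36 mm across and 15 mm high, a little domed, rigid, about 12 g, loose on the board. Origin: centre of its underside.
- biscuit_4: round almond biscuit, brown, 36 mm across and 15 mm high, a little domed, rigid, about 12 g, loose on the board. Origin: centre of its underside.
- biscuit_5: round almond biscuit, brown, 36 mm across and 15 mm high, a little domed, rigid, about 12 g, loose on the board. Origin: centre of its underside.
- dosing_cup: small steel cup, 57 mm across and 56 mm high, stands loose on the board in the corner of the back rim and the left end, beside the biscuits. Origin: centre of its underside. Leave it.
- espresso_cup_2: cream espresso cup, blue inside, 58x87x55 mm, loose; not part of the job. Origin: centre of its underside.
- milk_pitcher: steel milk pitcher, 66x91x98 mm, loose; not part of the job. Origin: centre of its underside.
- tamper: coffee tamper, steel base and wooden handle, 58 mm across, 83 mm high, loose; not part of the job. Origin: centre of its underside.
Mind the look-alikes: they are no part of the job. Leave any green or orange look-alike of the dosing_cup alone.

How it is judged (in metres and radians):
On the way:
1. all five biscuits lie in the tray (x of biscuit_1 in the frame of tray_in between -0.076 and 0.076 m and y of biscuit_1 in the frame of tray_in between -0.14 and 0.135 m and z of biscuit_1 in the frame of tray_in between -0.004 and 0.042 m and x of biscuit_2 in the frame of tray_in between -0.076 and 0.076 m and y of biscuit_2 in the frame of tray_in between -0.14 and 0.135 m and z of biscuit_2 in the frame of tray_in between -0.004 and 0.042 m and x of biscuit_3 in the frame of tray_in between -0.076 and 0.076 m and y of biscuit_3 in the frame of tray_in between -0.14 and 0.135 m and z of biscuit_3 in the frame of tray_in between -0.004 and 0.042 m and x of biscuit_4 in the frame of tray_in between -0.076 and 0.076 m and y of biscuit_4 in the frame of tray_in between -0.14 and 0.135 m and z of biscuit_4 in the frame of tray_in between -0.004 and 0.042 m and x of biscuit_5 in the frame of tray_in between -0.076 and 0.076 m and y of biscuit_5 in the frame of tray_in between -0.14 and 0.135 m and z of biscuit_5 in the frame of tray_in between -0.004 and 0.042 m), for 0.2 s.
At the end, for the whole second after the job is handed in: all five biscuits lie at rest inside the tray, the tray is pushed home to within 5 mm, and the steel cup still stands on the board within 20 mm of where it was (all of step 1 and value of joint tray below 0.005 m and distance of dosing_cup from where it was at the start of the episode below 0.02 m and angle between dosing_cup's own z axis and vertical below 0.2 rad and linear speed of each of biscuit_1, biscuit_2, biscuit_3, biscuit_4, biscuit_5 below 0.02 m/s); the robot touches nothing.
It fails at once if a biscuit is lifted (more than 25 mm above the board's top) (height (world z) of any of biscuit_1, biscuit_2, biscuit_3, biscuit_4, biscuit_5 above 0.095 m).
It fails at once if the steel cup on the board is shoved more than 20 mm, lifted or tipped (distance of dosing_cup from where it was at the start of the episode above 0.02 m or angle between dosing_cup's own z axis and vertical above 0.35 rad).
It fails at once if the espresso cup, the milk pitcher or the tamper is moved more than 20 mm (distance of any of espresso_cup_2, milk_pitcher, tamper from where it was at the start of the episode above 0.02 m).
It also fails if it takes over 58 s, if anything falls off the work surface, if the arm or the gripper's body presses on something with over 40 N, if the wrist force passes 120 N, or if a joint passes its speed limit or range.

ROBOT

A 6-joint arm with a two-finger parallel gripper is mounted at the origin on a cart in front of the work surface, level with it; the furniture and walls round the work are solid. World frame = base frame: x ahead of the robot, y to its left, z up, the work surface at z = 0. Lengths are in mm, angles in rad, forces in N, time in s.
With the tool pointing down it reaches from about 300 to 775 mm from the base axis. Payload 14.6 kg.
Tool frame: the origin (TCP) lies between the finger pads; the fingertips stand 25 mm ahead of it and the grasp point (between the pads) lies 6 mm ahead of it; z points along the fingers, x is the direction in which the jaws open and shut, and the axes are right-handed (so a half turn about z gives the same grasp; the last joint's range is limited). The gripper opens to 94 mm and grips with 3 to 60 N. Pads are 16 mm wide; open, the fingers measure 119 mm over their backs; the gripper's body (75 mm by 177 mm) begins 78 mm behind the grasp point.
Start: joints at [-1.237, 0.3, 1.521, -0, 1.321, -0.067], TCP at [214.578, -506.405, 230.446] pointing down, gripper open.
Joint ranges: [-3.03, 3.03], [-0.79, 2.21], [0.23, 2.52], [-1.04, 4.18], [0, 3.07], [-2.55, 2.55]. Speed limits (rad/s): [2.22, 2.22, 2.57, 3.14, 3.14, 3.14].

INTERFACE

Orientations are given as [roll, pitch, yaw] about the fixed x, y, z axes, in that order (R = Rz(yaw) Ry(pitch) Rx(roll)).
In Python, from cell import manip gives the robot as it stands.
- The arm moves only by the tool apply_moves, never from a script. Its argument "series" is a list of rows, each a list of 3 entries, a list of its own where there are three numbers: the shift along the world's x, y, z in cm, then the turn, a rotation vector about the world's x, y, z in rad, then the opening in per cent of the stroke, from 0 (shut) to 100 (fully open). A call has exactly 10 rows; each row is the pose to reach, as a shift and turn from the pose commanded when the call began; what a row does not reach only later rows make up. A row lasts 1/8 s, in which the tool goes at most 62.5 mm and 10.7 degrees, less where a joint would pass 70% of its speed; a pose out of reach is approached as far as the arm can. A call with a gripper value outside its range is refused whole. The fingers move at their own pace and stop on an object; "grip_force" is the grip in N (left out, the last holds). Time passes only in rows, so rows that repeat a pose let the fingers close, or fill a call up. It gives the time, the measured TCP pose, the force and the opening at its end, in the units of the state.
- manip.read_state(): the state, without advancing time (a new reading comes with each control period).
- manip.camera(name): name is "side" or "top" or "wrist"; returns (picture, depth): 400x640x3 uint8, red, green, blue; 400x640 float32, mm along the optical axis (not along the pixel's ray), 0 where there is no reading.
- manip.camera_info(name): a dict with "intrinsics" (3x3 intrinsics, pixels), "dist" ([k1, k2, p1, p2, k3] as OpenCV has them; the pictures are not rectified), "extrinsics" (4x4, takes a point from world to camera coordinates); the wrist camera has in their place "hand_eye" (4x4, takes a point from camera to tool coordinates, whose origin is the TCP and whose axes are the tool frame's). Camera axes: x right, y down, z forward; pixel columns grow to the right and rows downward; lengths in mm; the calibration is good to about 2 mm. A picture is of the moment at which its call begins: read the wrist's pose just before it. camera_info takes no time and is no camera call.
- manip.sign_off(): hands the job in, once; it reports no verdict.
The state is a dict: "clock": time; "joints": joint angles; "qd": joint speeds; "effort": joint torques, N m; "eef_pos": TCP position; "eef_rot": TCP orientation; "wrist_force": force on the tool from outside, world axes, zero at the start; "moment": the same for the moment, N m; "finger_gap": finger opening in mm.
Only numpy, scipy, OpenCV 4.12 (cv2) and the standard library are available. Lean on these libraries where they do the work, as an engineer would, in place of code of your own. Each camera call takes 0.05 s, during which the arm holds its last target.

## Working session

There is one attempt and no reset: what is moved stays moved. The work goes in short steps, Python scripts to look and compute and a tool call to move; the robot and the scene stay as the last step left them, time stands still between calls to the robot, and variables do not carry over. Pictures are saved under pics/ and viewed, and the job is handed in when it is done.

Besides the shell and the picture viewer there is one more tool, called after ">>>" as name(argument=value, ...) on one line, values as JSON. apply_moves: Moves the arm, as the interface text tells. Its arguments: {"type":"object","properties":{"series":{"type":"array","items":{"type":"array"}},"grip_force":{"type":"number"}},"required":["series"]}

```bash
mkdir -p pics; ls; cat > h.py <<'E'
import numpy as np, cv2
from cell import manip
def shot(n,tag):
    s=manip.read_state(); p,d=manip.camera(n); cv2.imwrite(f'pics/{tag}.png',p[:,:,::-1]); np.savez(f'pics/{tag}.npz',p=p,d=d); return s,p,d
E
python3 - <<'E'
from h import *
for n in ['top','side']:
    s,p,d=shot(n,n+'0'); print(n,manip.camera_info(n))
print(s)
E
```

```text
pics
top {'intrinsics': array([[498.15309365,   0.        , 320.17955023],
       [  0.        , 498.15309365, 200.81442051],
       [  0.        ,   0.        ,   1.        ]]), 'dist': array([-0.1553704,  0.       ,  0.       ,  0.       ,  0.       ]), 'extrinsics': array([[ 3.19897409e-01, -9.47451781e-01,  8.77693652e-04,
        -2.07893357e+02],
       [-7.43369624e-01, -2.51565295e-01, -6.19771332e-01,
         4.42726003e+02],
       [ 5.87424250e-01,  1.97610793e-01, -7.84781961e-01,
         1.43936952e+03],
       [ 0.00000000e+00,  0.00000000e+00,  0.00000000e+00,
         1.00000000e+00]])}
side {'intrinsics': array([[387.76763295,   0.        , 320.81378879],
       [  0.        , 387.76763295, 192.99487284],
       [  0.        ,   0.        ,   1.        ]]), 'dist': array([0.0167502, 0.       , 0.       , 0.       , 0.       ]), 'extrinsics': array([[-8.10865688e-01, -5.85105158e-01,  1.21979567e-02,
         4.39381137e+02],
       [-2.89162644e-01,  3.82439862e-01, -8.77567500e-01,
         2.40079200e+02],
       [ 5.08804286e-01, -7.15116568e-01, -4.79297916e-01,
         7.92909829e+02],
       [ 0.00000000e+00,  0.00000000e+00,  0.00000000e+00,
         1.00000000e+00]])}
{'clock': 0.05, 'joints': array([-1.23662954e+00,  3.00480395e-01,  1.52155945e+00,  6.98526394e-07,
        1.32068697e+00, -6.66012655e-02]), 'qd': array([-1.79522583e-03, -1.64637649e-03, -9.31974123e-05,  3.23221381e-04,
        2.14658417e-03,  1.10745973e-03]), 'effort': array([ 1.44260946e-03, -5.33213246e+01, -3.53702617e+01,  7.10783922e-02,
        2.35922949e-02, -5.93966502e-05]), 'eef_pos': array([ 214.49281143, -506.20967682,  229.8903616 ]), 'eef_rot': array([-3.14151650e+00,  1.13160255e-03, -1.17002841e+00]), 'wrist_force': array([ 0.89895277, -0.47842928,  0.06740321]), 'moment': array([ 0.01245463, -0.01767829, -0.01830807]), 'finger_gap': 94.1239683467916}
```

View pics/top0.png

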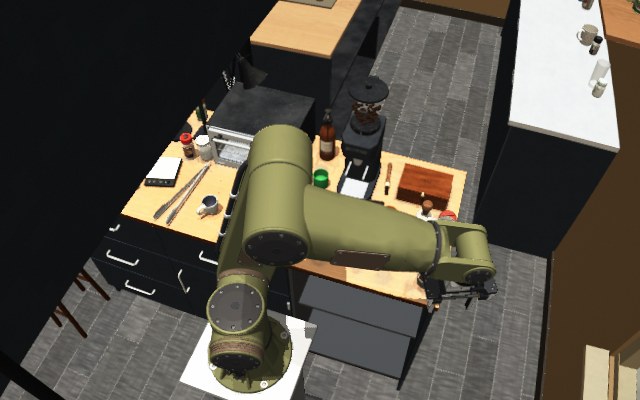

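View pics/side0.png

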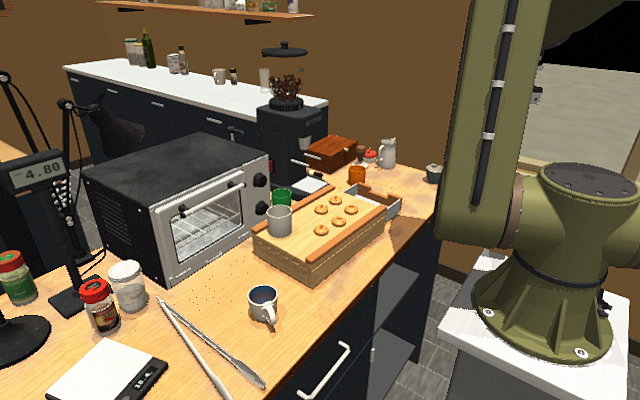

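The side view shows the board at about (320,235) with five biscuits near (338,212), the steel cup at (279,220), and the tray pulled out at (380,200). The green cup at (281,197) and the orange cup at (357,174) are look-alikes. The top view is blocked by the arm.

```bash
cat >> h.py <<'E'
def ray(n,uv):
    c=manip.camera_info(n); E=c['extrinsics']; R=E[:3,:3]; t=E[:3,3]
    q=cv2.undistortPoints(np.array(uv,float).reshape(-1,1,2),c['intrinsics'],c['dist']).reshape(-1,2)
    d=np.c_[q,np.ones(len(q))]@R
    return -R.T@t,d
def onplane(n,uv,z):
    o,d=ray(n,uv); return o+d*((z-o[2])/d[:,2])[:,None]
def cloud(n,dep):
    h,w=dep.shape; v,u=np.mgrid[:h,:w]
    o,d=ray(n,np.stack([u.ravel(),v.ravel()],1))
    return (o+d*dep.reshape(-1,1)).reshape(h,w,3)
E
python3 - <<'E'
from h import *
z=np.load('pics/side0.npz'); p=z['p'];d=z['d']
x0,y0,x1,y1=235,130,455,290
c=cv2.resize(p[y0:y1,x0:x1],None,fx=3.6,fy=3.6,interpolation=cv2.INTER_CUBIC)
cv2.imwrite('pics/crop1.png',c[:,:,::-1])
C=cloud('side',d); np.save('pics/C.npy',C)
for u,v in [(320,225),(279,212),(338,222),(380,190),(440,180),(300,270),(432,173),(388,155),(357,174),(372,157),(350,200)]: print((u,v),C[v,u].round(0))
E
```

```text
(320, 225) [460. 118.  89.]
(279, 212) [556. 152. 105.]
(338, 222) [441.  72.  81.]
(380, 190) [ 504. -273.   -1.]
(440, 180) [216.  81. 265.]
(300, 270) [437. 223.  37.]
(432, 173) [ 393. -415.   38.]
(388, 155) [ 567. -441.   48.]
(357, 174) [ 578. -247.   45.]
(372, 157) [ 633. -448.   20.]
(350, 200) [485. -55.  68.]
```

View pics/crop1.png

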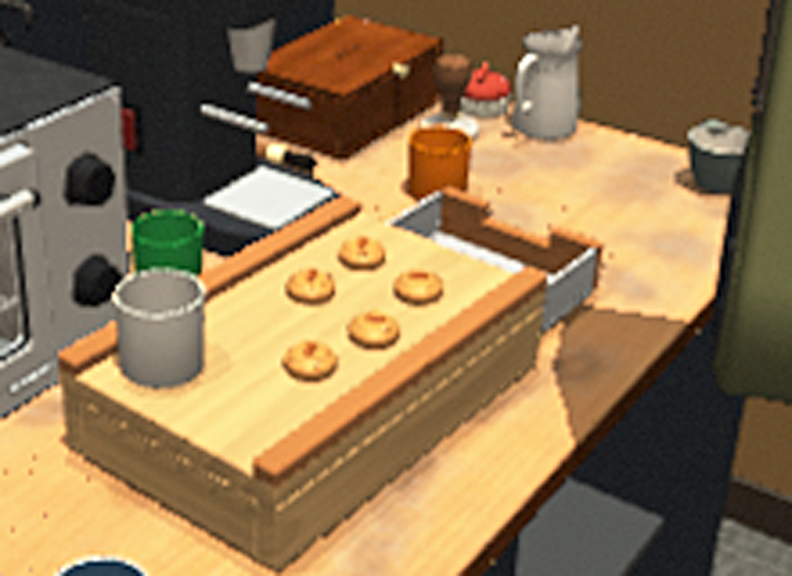

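The crop shows the steel cup at (160,325), and biscuits at (361,252), (310,285), (418,287), (373,328) and (310,360). The orange rims run along the front and back edges, and the tray front with its notch is at (520,240). The steel cup is the uncoloured one on the board. The green (168,240) and orange (440,160) cups stand off it.

```bash
python3 - <<'E'
from h import *
p=np.load('pics/side0.npz')['p']; C=np.load('pics/C.npy')
print('px hsv', [ (cv2.cvtColor(p,cv2.COLOR_RGB2HSV)[v,u]) for u,v in [(335,242),(300,220),(321,230),(345,210),(360,225)]])
# crop->pix
f=lambda a:np.array(a)/3.6+np.array([235,130])-0.36
# rim top corners, z=80: front rim: left inner(253,462)?, front right outer(545,285), right inner(520,270); back rim: left-outer(62,355), right outer(345,197), right inner (360,207), left inner(75,370)
names=['front_left_in','front_left_out','front_right_out','front_right_in','back_left_out','back_left_in','back_right_in','back_right_out']
pts=[(253,462),(278,478),(546,278),(524,268),(60,355),(75,370),(360,206),(342,197)]
W=onplane('side',f(pts),80)
for n,w in zip(names,W): print(n,w.round(1))
B=onplane('side',f([(361,252),(310,285),(418,287),(373,328),(310,360)]),78)
print(B.round(1))
E
```

```text
px hsv [array([ 14, 166, 244], dtype=uint8), array([ 23, 110, 252], dtype=uint8), array([ 25, 131, 255], dtype=uint8), array([ 14, 184, 186], dtype=uint8), array([ 13, 174, 233], dtype=uint8)]
front_left_in [420.2 226.7  80. ]
front_left_out [400.  229.6  80. ]
front_right_out [381.5 -62.8  80. ]
front_right_in [400.8 -66.   80. ]
back_left_out [587.6 214.   80. ]
back_left_in [567.9 220.5  80. ]
back_right_in [548.8 -74.2  80. ]
back_right_out [568.7 -78.2  80. ]
[[ 5.096e+02 -1.750e+01  7.800e+01]
 [ 5.120e+02  4.330e+01  7.800e+01]
 [ 4.495e+02 -3.000e-01  7.800e+01]
 [ 4.454e+02  6.330e+01  7.800e+01]
 [ 4.569e+02  1.196e+02  7.800e+01]]
```

```bash
cat >> h.py <<'E'
YAW=-0.064; CEN=np.array([484.5,75.7])
BX=np.array([np.cos(YAW),np.sin(YAW)]); BY=np.array([-np.sin(YAW),np.cos(YAW)])
def tob(w): w=np.atleast_2d(w)[:,:2]-CEN; return np.c_[w@BX,w@BY]
def tow(b): b=np.atleast_2d(b); return CEN+b[:,:1]*BX+b[:,1:2]*BY
E
python3 - <<'E'
from h import *
p=np.load('pics/side0.npz')['p']; C=np.load('pics/C.npy')
hsv=cv2.cvtColor(p,cv2.COLOR_RGB2HSV)
m=((hsv[...,0]<21)&(hsv[...,1]>90)).astype(np.uint8)
poly=tow([(-68,-150),(-68,150),(60,150),(60,-150)]); 
P=C[...,:2]; b=tob(P.reshape(-1,2)).reshape(400,640,2)
ok=(abs(b[...,0])<70)&(abs(b[...,1])<148)&(C[...,2]>55)&(C[...,2]<100)
m=m*ok.astype(np.uint8)
n,l,st,ce=cv2.connectedComponentsWithStats(m)
for i in range(1,n):
    if st[i,4]>25:
        # hull centre
        x,y,w,h=st[i,:4]; c=(x+w/2-.5,y+h/2-.5); W=onplane('side',[c],77); print(st[i],W.round(0),tob(W).round(0))
f=lambda a:np.array(a)/3.6+np.array([235,130])-0.36
W=onplane('side',f([(159,291)]),126); print('cup rim',W.round(0),tob(W).round(0))
W=onplane('side',f([(448,190),(598,242),(475,205),(560,235)]),48); print('front',W.round(0),tob(W).round(0))
# tall stuff
v=(C[...,2]>140)&(C[...,0]>300)&(C[...,0]<720)&(abs(C[...,1])<450)
q=C[v]; print(len(q))
for y in range(-400,450,50):
    s=q[(q[:,1]>y)&(q[:,1]<=y+50)]
    if len(s): print(y,len(s),np.percentile(s[:,0],[1,5]).round(0),s[:,2].max().round(0))
E
```

```text
[328 195  15  11 108] [[509. -17.  77.]] [[ 31. -91.]]
[314 204  15  12 124] [[510.  44.  77.]] [[ 28. -30.]]
[344 205  15  11 120] [[448.   1.  77.]] [[-31. -77.]]
[331 216  16  12 130] [[444.  64.  77.]] [[-40. -14.]]
[268 221  31  20 133] [[526. 174.  77.]] [[ 35. 101.]]
[313 224  17  13 145] [[456. 119.  77.]] [[-31.  42.]]
[260 237  45  29 246] [[477. 234.  77.]] [[-18. 158.]]
cup rim [[538. 172. 126.]] [[47. 99.]]
front [[ 539. -194.   48.]
 [ 397. -188.   48.]
 [ 507. -184.   48.]
 [ 427. -181.   48.]] [[  72. -266.]
 [ -70. -269.]
 [  39. -258.]
 [ -41. -259.]]
8303
-200 108 [659. 660.] 418.0
-150 635 [658. 660.] 420.0
-100 678 [658. 661.] 418.0
50 8 [636. 639.] 221.0
100 673 [613. 615.] 222.0
150 800 [615. 622.] 222.0
200 801 [592. 594.] 223.0
250 894 [591. 593.] 223.0
300 1016 [590. 592.] 223.0
350 1249 [591. 595.] 222.0
400 1441 [621. 622.] 222.0
```

```bash
python3 - <<'E'
from h import *
for n,b in dict(b1=(31,-60.5),b1e=(31,-152),b3=(-31,-46),b3e=(-31,-152),b2=(28,3),b2e=(28,-152),b5=(-34,70),b5e=(-34,-152),trayS=(0,-310),trayE=(0,-157)).items(): print(n,tow([b]).round(1), (tow([b])-[214.58,-506.4]).round(1))
E
```

```text
b1 [[511.6  13.3]] [[297.  519.7]]
b1e [[505.7 -78. ]] [[291.1 428.4]]
b3 [[450.6  31.8]] [[236.  538.2]]
b3e [[443.8 -74. ]] [[229.3 432.4]]
b2 [[512.6  76.9]] [[298.1 583.3]]
b2e [[502.7 -77.8]] [[288.1 428.6]]
b5 [[455.  147.7]] [[240.5 654.1]]
b5e [[440.8 -73.8]] [[226.3 432.6]]
trayS [[ 464.7 -233.7]] [[250.1 272.7]]
trayE [[474.5 -81. ]] [[259.9 425.4]]
```

>>> apply_moves(series=[[[3, 5, 0], [0, 0, 0.15], 17], [[6, 10, 0], [0, 0, 0.3], 17], [[9, 15.5, 0], [0, 0, 0.45], 17], [[12, 21, 0], [0, 0, 0.6], 17], [[15, 26, 0], [0, 0, 0.75], 17], [[18, 31, 0], [0, 0, 0.9], 17], [[21, 36.5, 0], [0, 0, 1.0], 17], [[24, 42, -1], [0, 0, 1.106], 17], [[27, 47, -2], [0, 0, 1.106], 17], [[29.2, 51.9, -4], [0, 0, 1.106], 17]], grip_force=20)

```text
clock: 1.35
eef_pos: [507.6, 14.6, 190.3]
eef_rot: [-3.142, -0.001, -0.064]
wrist_force: [0.9, -0.3, 0.1]
finger_gap: 15.9
```

```bash
python3 - <<'E'
from h import *
s,p,d=shot('wrist','w1'); shot('side','s1'); print(s['eef_pos'],manip.camera_info('wrist'))
E
```

```text
[507.55873455  14.60117182 190.31927724] {'intrinsics': array([[308.65695128,   0.        , 320.53003793],
       [  0.        , 308.65695128, 199.86949169],
       [  0.        ,   0.        ,   1.        ]]), 'dist': array([-0.02277953,  0.        ,  0.        ,  0.        ,  0.        ]), 'hand_eye': array([[ 9.99999383e-01, -4.06648649e-04,  1.03370901e-03,
        -2.79444467e-01],
       [ 9.59857171e-05,  9.58735542e-01,  2.84299403e-01,
        -8.28633381e+01],
       [-1.10666354e-03, -2.84299129e-01,  9.58734990e-01,
        -1.52776259e+02],
       [ 0.00000000e+00,  0.00000000e+00,  0.00000000e+00,
         1.00000000e+00]])}
```

View pics/w1.png

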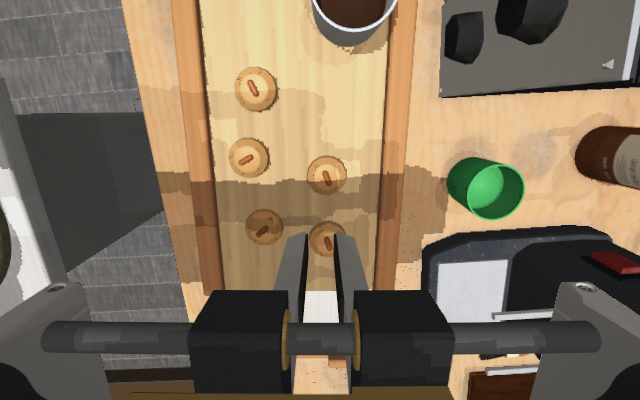

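View pics/s1.png

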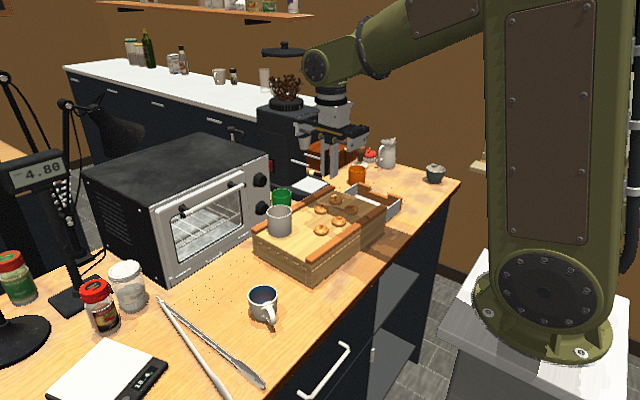

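The wrist view shows the lane with biscuits at (326,240), (326,175), (264,226), (249,157) and (255,89). The cup is at (354,5) and the board's exit end is near row 292.

```bash
cat >> h.py <<'E'
from scipy.spatial.transform import Rotation as Ro
def wplane(s,uv,z):
    c=manip.camera_info('wrist'); H=c['hand_eye']; T=np.eye(4); T[:3,:3]=Ro.from_euler('xyz',s['eef_rot']).as_matrix(); T[:3,3]=s['eef_pos']; M=T@H
    q=cv2.undistortPoints(np.array(uv,float).reshape(-1,1,2),c['intrinsics'],c['dist']).reshape(-1,2)
    d=np.c_[q,np.ones(len(q))]@M[:3,:3].T; o=M[:3,3]
    return o+d*((z-o[2])/d[:,2])[:,None]
E
python3 - <<'E'
from h import *
s=manip.read_state()
W=wplane(s,[(327,240),(326,175),(264,226),(249,157),(255,89)],78); print(np.c_[W[:,:2],tob(W)].round(1))
W=wplane(s,[(205,290),(214,200),(383,200),(376,288),(207,60),(395,60)],75);print(np.c_[W[:,:2],tob(W)].round(1))
E
```

```text
[[ 5.103e+02 -1.760e+01  3.170e+01 -9.150e+01]
 [ 5.127e+02  4.350e+01  3.020e+01 -3.030e+01]
 [ 4.536e+02 -4.000e-01 -2.590e+01 -7.790e+01]
 [ 4.478e+02  6.310e+01 -3.580e+01 -1.490e+01]
 [ 4.594e+02  1.175e+02 -2.770e+01  4.010e+01]]
[[ 386.8  -65.7  -88.5 -147.3]
 [ 410.6   26.   -70.5  -54.3]
 [ 562.6   17.    81.7  -53.6]
 [ 555.6  -73.    80.5 -143.8]
 [ 423.   142.   -65.6   62.3]
 [ 572.6  132.8   84.3   62.7]]
```

>>> apply_moves(series=[[[0.5, 0.05, -3], [0, 0, 0], 17], [[0.5, 0.05, -7], [0, 0, 0], 17], [[0.5, 0.05, -9.1], [0, 0, 0], 17], [[0.5, 0.05, -9.1], [0, 0, 0], 17], [[0.4, -1.5, -9.1], [0, 0, 0], 17], [[0.25, -4, -9.1], [0, 0, 0], 17], [[0.1, -6.5, -9.1], [0, 0, 0], 17], [[-0.1, -9, -9.1], [0, 0, 0], 17], [[-0.1, -9.2, -9.1], [0, 0, 0], 17], [[-0.1, -9.0, -5], [0, 0, 0], 17]])

```text
clock: 2.7
eef_pos: [504.4, -77.7, 139.6]
eef_rot: [-3.141, 0.004, -0.065]
wrist_force: [0.7, -0.3, 0.9]
finger_gap: 15.9
```

```bash
python3 - <<'E'
from h import *
s,p,d=shot('side','s2'); print(s['eef_pos'],s['clock'],s['wrist_force'])
x0,y0,x1,y1=235,130,455,290
cv2.imwrite('pics/s2c.png',cv2.resize(p[y0:y1,x0:x1],None,fx=3.6,fy=3.6)[:,:,::-1])
E
```

```text
[504.42976274 -77.65975231 139.6340763 ] 2.7 [ 0.67066315 -0.27522642  0.90582538]
```

View pics/s2c.png

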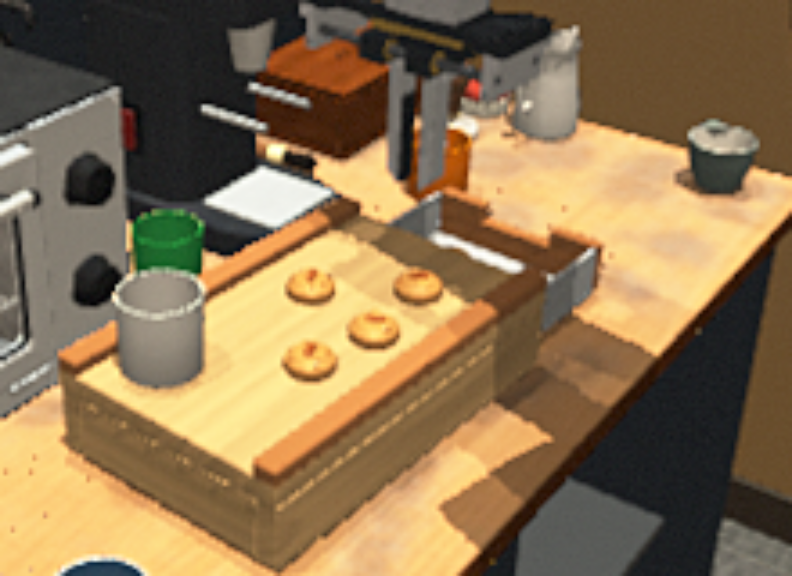

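The first biscuit is gone from the board, and the other four stand as before at (310,285), (418,287), (373,328) and (310,360). Next is the right-hand biscuit of the front column.

>>> apply_moves(series=[[[-2.6, 5.5, 0], [0, 0, 0], 17], [[-5.26, 10.9, 0], [0, 0, 0], 17], [[-5.26, 10.9, -2], [0, 0, 0], 17], [[-5.26, 10.9, -4.1], [0, 0, 0], 17], [[-5.26, 10.9, -4.1], [0, 0, 0], 17], [[-5.4, 8.9, -4.1], [0, 0, 0], 17], [[-5.6, 6, -4.1], [0, 0, 0], 17], [[-5.75, 3, -4.1], [0, 0, 0], 17], [[-5.95, 0.2, -4.1], [0, 0, 0], 17], [[-5.95, 0.1, -4.1], [0, 0, 0], 17]])

```text
clock: 4.0
eef_pos: [446.5, -77.6, 100.6]
eef_rot: [3.141, -0.002, -0.066]
wrist_force: [0.3, 0.1, -0.3]
finger_gap: 16.3
```

>>> apply_moves(series=[[[0, 0, 2], [0, 0, 0], 17], [[0, 0.3, 5], [0, 0, 0], 17], [[1.8, 4, 5], [0, 0, 0], 17], [[3.6, 8, 5], [0, 0, 0], 17], [[5.2, 12, 5], [0, 0, 0], 17], [[6.85, 15.4, 5], [0, 0, 0], 17], [[6.85, 15.4, 5], [0, 0, 0], 17], [[6.85, 15.4, 2], [0, 0, 0], 17], [[6.85, 15.4, 0], [0, 0, 0], 17], [[6.85, 15.4, 0], [0, 0, 0], 17]])

```text
clock: 5.25
eef_pos: [513.7, 77.5, 98.9]
eef_rot: [3.141, 0.002, -0.064]
wrist_force: [0.0, 1.0, -0.0]
finger_gap: 16.5
```

>>> apply_moves(series=[[[-0.1, -1.5, 0], [0, 0, 0], 17], [[-0.2, -3.5, 0], [0, 0, 0], 17], [[-0.35, -5.5, 0], [0, 0, 0], 17], [[-0.45, -7.5, 0], [0, 0, 0], 17], [[-0.6, -10, 0], [0, 0, 0], 17], [[-0.8, -12.7, 0], [0, 0, 0], 17], [[-1, -15.5, 0], [0, 0, 0], 17], [[-1, -15.5, 0], [0, 0, 0], 17], [[-1, -15.5, 3], [0, 0, 0], 17], [[-1, -15.5, 6], [0, 0, 0], 17]])

```text
clock: 6.5
eef_pos: [504.4, -77.2, 160.9]
eef_rot: [-3.142, -0.0, -0.064]
wrist_force: [0.5, -0.6, -0.2]
finger_gap: 16.5
```

```bash
python3 - <<'E'
from h import *
s,p,d=shot('side','s3'); print(s['eef_pos'],s['clock'],s['wrist_force'])
x0,y0,x1,y1=235,130,455,290
cv2.imwrite('pics/s3c.png',cv2.resize(p[y0:y1,x0:x1],None,fx=3.6,fy=3.6)[:,:,::-1])
E
```

```text
[504.434767   -77.20127524 160.88180983] 6.5 [ 0.48190176 -0.57680959 -0.21543611]
```

View pics/s3c.png

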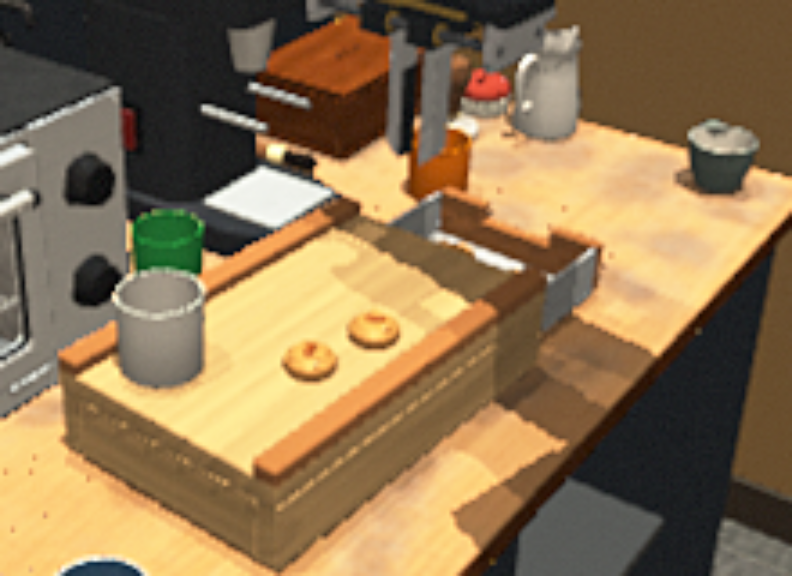

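Three biscuits are off the board. Two remain at (373,328) and (310,360), and the cup has not moved. The gap between those two is too narrow for the fingers, so I'll push them as a chain.

>>> apply_moves(series=[[[-1, 4, 0], [0, 0, 0], 17], [[-1.8, 9, 0], [0, 0, 0], 17], [[-2.7, 14, 0], [0, 0, 0], 17], [[-3.6, 19, 0], [0, 0, 0], 17], [[-4.5, 23, 0], [0, 0, 0], 17], [[-4.5, 23, -2], [0, 0, 0], 17], [[-4.5, 23, -5], [0, 0, 0], 17], [[-4.5, 23, -6], [0, 0, 0], 17], [[-4.55, 22.5, -6], [0, 0, 0], 17], [[-4.65, 21, -6], [0, 0, 0], 17]])

```text
clock: 7.8
eef_pos: [458.5, 132.2, 100.5]
eef_rot: [-3.141, -0.001, -0.063]
wrist_force: [0.7, 0.8, -0.3]
finger_gap: 16.0
```

>>> apply_moves(series=[[[-0.1, -1.5, 0], [0, 0, 0], 17], [[-0.15, -3, 0], [0, 0, 0], 17], [[-0.25, -4.5, 0], [0, 0, 0], 17], [[-0.35, -6, 0], [0, 0, 0], 17], [[-0.4, -7.5, 0], [0, 0, 0], 17], [[-0.4, -7.5, 0], [0, 0, 0], 17], [[-0.4, -7.3, 0], [0, 0, 0], 17], [[-0.4, -7.3, 0], [0, 0, 0], 17], [[-0.4, -7.3, 0], [0, 0, 0], 17], [[-0.4, -7.3, 0], [0, 0, 0], 17]])

```text
clock: 9.05
eef_pos: [454.1, 59.8, 99.4]
eef_rot: [3.142, 0.0, -0.064]
wrist_force: [0.2, 0.2, 0.0]
finger_gap: 16.2
```

```bash
python3 - <<'E'
from h import *
s,p,d=shot('side','s4'); print(s['eef_pos'],s['clock'],s['wrist_force'])
x0,y0,x1,y1=235,130,455,290
cv2.imwrite('pics/s4c.png',cv2.resize(p[y0:y1,x0:x1],None,fx=3.6,fy=3.6)[:,:,::-1])
E
```

```text
[454.07156642  59.76281391  99.42765283] 9.05 [0.24299214 0.17161241 0.03843075]
```

View pics/s4c.png

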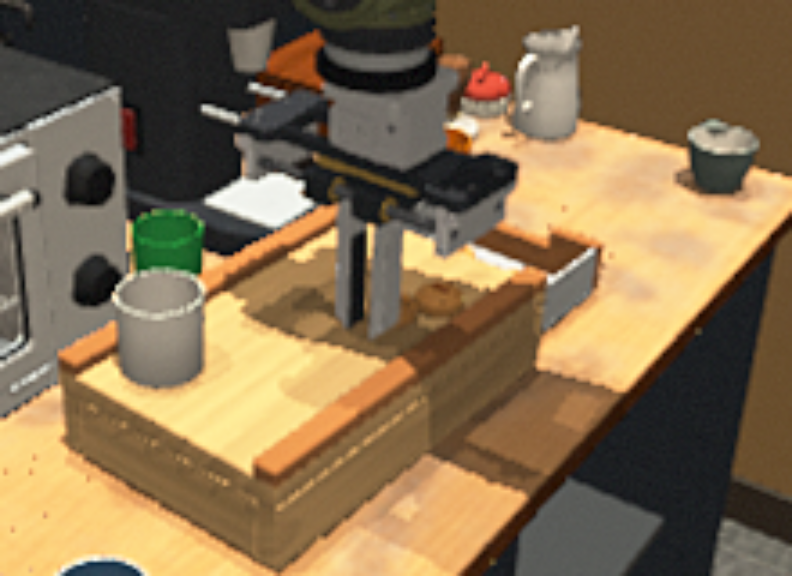

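```bash
python3 - <<'E'
from h import *
s,p,d=shot('wrist','w2')
f=lambda a:np.array(a)/3.6+np.array([235,130])-0.36
W=onplane('side',f([(439,305)]),78);print(W,tob(W),tob([s['eef_pos']]))
E
```

```text
[[425.14290335  11.49230437  78.        ]] [[-55.12908698 -67.87250451]] [[-29.34043763 -17.88933181]]
```

View pics/w2.png

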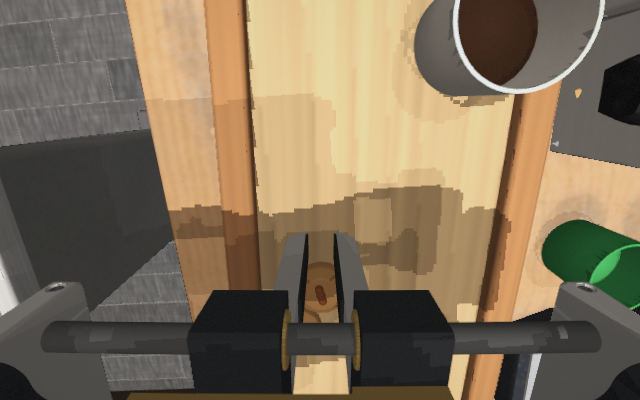

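Biscuit 5 is held between the fingertips at (320,290) in the wrist view, and biscuit 4 has slid to the front rim at about board (-55,-68). I'll steer biscuit 5 diagonally away from it and off the end, then go back for biscuit 4.

>>> apply_moves(series=[[[0.39, -1.03, 0], [0, 0, 0], 17], [[0.77, -2.05, 0], [0, 0, 0], 17], [[1.16, -3.08, 0], [0, 0, 0], 17], [[1.54, -4.1, 0], [0, 0, 0], 17], [[1.9, -5.1, 0], [0, 0, 0], 17], [[2.2, -6.35, 0], [0, 0, 0], 17], [[2.05, -8.6, 0], [0, 0, 0], 17], [[1.9, -11.3, 0], [0, 0, 0], 17], [[1.7, -13.9, 0], [0, 0, 0], 17], [[1.7, -13.9, 2], [0, 0, 0], 17]])

```text
clock: 10.4
eef_pos: [470.3, -81.1, 118.7]
eef_rot: [-3.141, 0.002, -0.066]
wrist_force: [-0.2, -0.5, 1.3]
finger_gap: 16.3
```

>>> apply_moves(series=[[[0.4, 4, 3], [0, 0, 0], 0], [[0.8, 9, 4], [0, 0, 0], 0], [[1.2, 14, 5], [0, 0, 0], 0], [[1.2, 17, 6], [0, 0, 0], 0], [[1.2, 17, 6], [0, 0, 0], 0], [[1.2, 17, 6], [0, 0, 0], 0], [[1.2, 17, 6], [0, 0, 0], 0], [[1.2, 17, 6], [0, 0, 0], 0], [[1.2, 17, 6], [0, 0, 0], 0], [[1.2, 17, 6], [0, 0, 0], 0]])

```text
clock: 11.65
eef_pos: [483.1, 90.5, 179.4]
eef_rot: [3.142, 0.0, -0.064]
wrist_force: [0.2, -0.0, 0.1]
finger_gap: 0.2
```

```bash
python3 - <<'E'
from h import *
s,p,d=shot('wrist','w3');shot('side','s5');print(s['clock'],s['eef_pos'],s['finger_gap'])
E
```

```text
11.65 [483.08262536  90.46667531 179.42577414] 0.21378745197318783
```

View pics/w3.png

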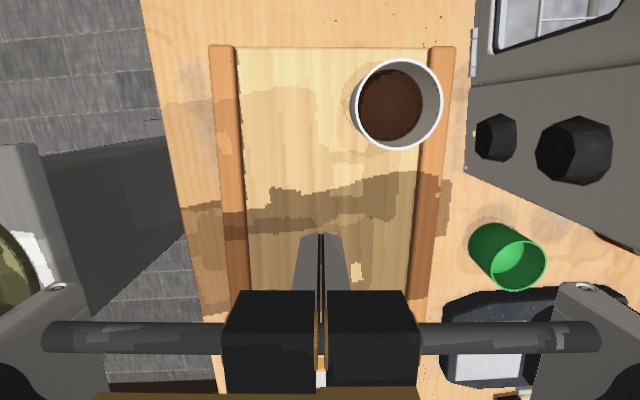

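View pics/s5.png

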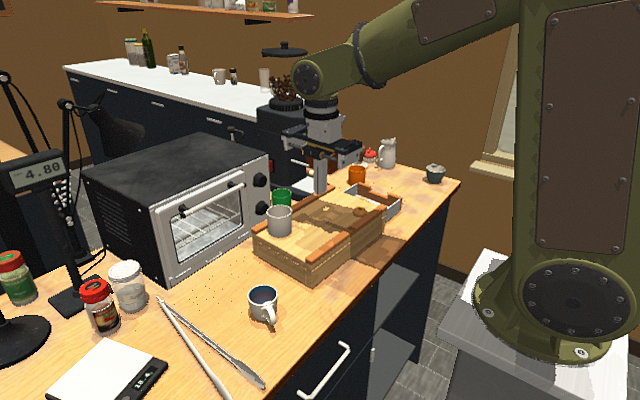

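```bash
python3 - <<'E'
from h import *
p=np.load('pics/s5.npz')['p']
x0,y0,x1,y1=290,165,420,255
cv2.imwrite('pics/s5c.png',cv2.resize(p[y0:y1,x0:x1],None,fx=6,fy=6,interpolation=cv2.INTER_CUBIC)[:,:,::-1])
for c in [(358.5,212)]:
  W=onplane('side',[c],78);print(W,tob(W))
E
```

```text
[[427.13786218  -1.06567625  78.        ]] [[-52.33505023 -80.27718494]]
```

View pics/s5c.png

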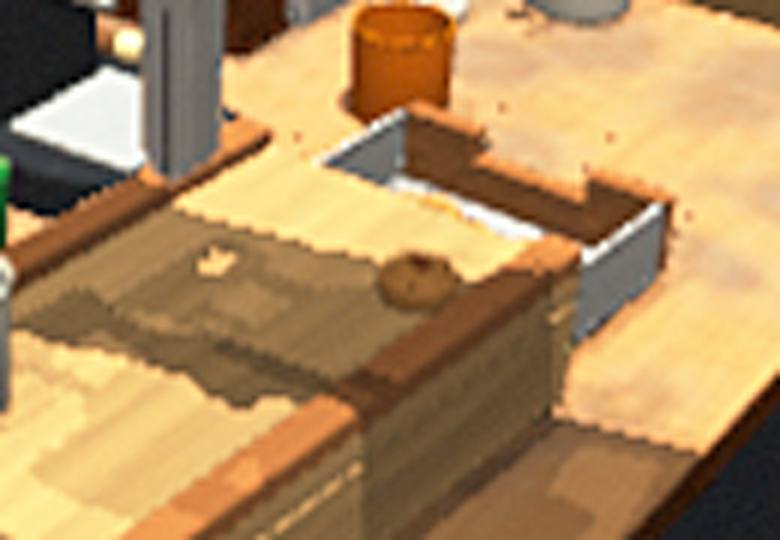

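One biscuit is left, at crop (420,280), near the front rim at about board (-53,-82). The tray shows biscuit colour at (450,208).

>>> apply_moves(series=[[[-2.6, -3, 0], [0, 0, 0], 17], [[-5.26, -5.95, -1], [0, 0, 0], 17], [[-5.26, -5.95, -3], [0, 0, 0], 17], [[-5.26, -5.95, -6], [0, 0, 0], 17], [[-5.26, -5.95, -8], [0, 0, 0], 17], [[-5.26, -5.95, -8], [0, 0, 0], 17], [[-5.3, -6.5, -8], [0, 0, 0], 17], [[-5.3, -7, -8], [0, 0, 0], 17], [[-4.9, -8.2, -8], [0, 0, 0], 17], [[-4.5, -9.2, -8], [0, 0, 0], 17]])

```text
clock: 13.0
eef_pos: [438.5, -2.4, 99.7]
eef_rot: [3.142, -0.0, -0.064]
wrist_force: [0.7, -0.8, -0.2]
finger_gap: 15.7
```

>>> apply_moves(series=[[[0.38, -1, 0], [0, 0, 0], 17], [[0.77, -2.05, 0], [0, 0, 0], 17], [[1.15, -3.1, 0], [0, 0, 0], 17], [[1.5, -4.1, 0], [0, 0, 0], 17], [[1.4, -5.7, 0], [0, 0, 0], 17], [[1.3, -7.4, 0], [0, 0, 0], 17], [[1.3, -7.6, 0], [0, 0, 0], 17], [[1.3, -7.6, 3], [0, 0, 0], 17], [[1.3, -7.6, 7], [0, 0, 0], 17], [[1.3, -7.6, 10], [0, 0, 0], 17]])

```text
clock: 14.25
eef_pos: [451.1, -77.3, 201.0]
eef_rot: [3.141, -0.001, -0.064]
wrist_force: [0.4, -0.3, -1.1]
finger_gap: 15.9
```

>>> apply_moves(series=[[[0, -5, 2], [0, 0, 0], 17], [[0, -10, 4], [0, 0, 0], 17], [[0, -15, 6], [0, 0, 0], 17], [[0, -20, 7], [0, 0, 0], 17], [[0, -24, 7], [0, 0, 0], 17], [[0, -24, 7], [0, 0, 0], 17], [[0, -24, 7], [0, 0, 0], 17], [[0, -24, 7], [0, 0, 0], 17], [[0, -24, 7], [0, 0, 0], 17], [[0, -24, 7], [0, 0, 0], 17]])

```text
clock: 15.5
eef_pos: [451.2, -317.0, 269.6]
eef_rot: [3.141, -0.0, -0.063]
wrist_force: [-0.4, 0.5, -0.3]
finger_gap: 16.3
```

```bash
python3 - <<'E'
from h import *
s,p,d=shot('wrist','w4');s,p,d=shot('side','s6');print(s['clock'],s['eef_pos'],s['finger_gap'])
x0,y0,x1,y1=290,165,420,255
cv2.imwrite('pics/s6c.png',cv2.resize(p[y0:y1,x0:x1],None,fx=6,fy=6,interpolation=cv2.INTER_CUBIC)[:,:,::-1])
E
```

```text
15.55 [ 451.16511955 -317.12038709  269.55230798] 16.226352883541608
```

View pics/w4.png

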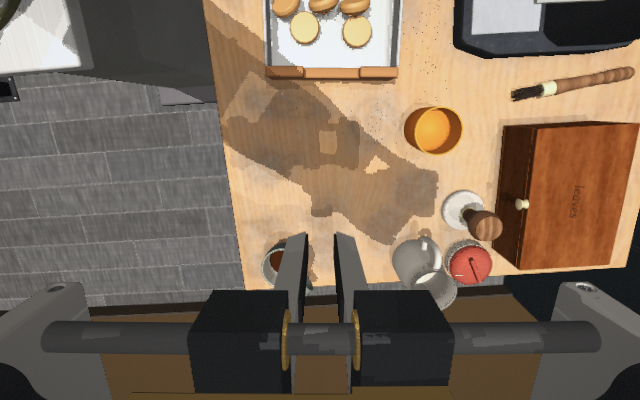

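View pics/s6c.png

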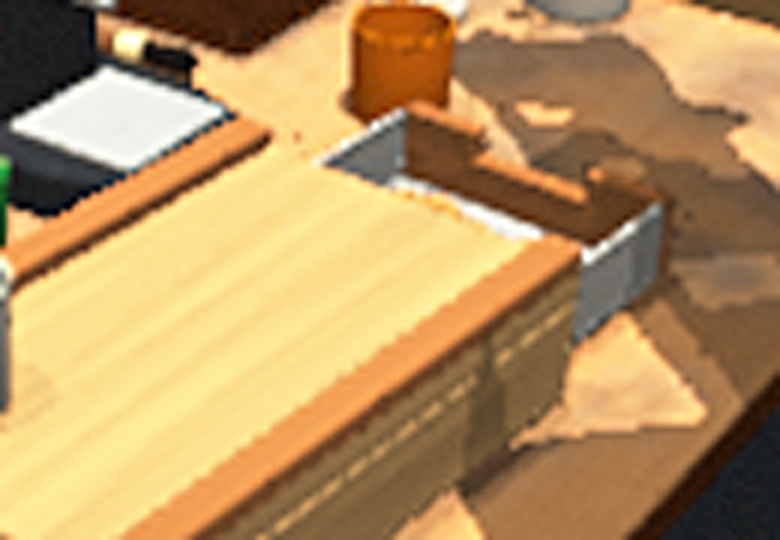

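The board is empty. Five biscuits lie in the tray at (286,5), (323,4), (355,5), (304,27) and (357,31) in the wrist view. The three near the board end could be leaning, so I'll take a closer look before closing.

>>> apply_moves(series=[[[0.3, 3, 0], [0, 0, 0], 17], [[0.6, 6, 0], [0, 0, 0], 17], [[0.9, 8, 0], [0, 0, 0], 17], [[1.3, 9, 0], [0, 0, 0], 17], [[1.3, 9, 0], [0, 0, 0], 17], [[1.3, 9, 0], [0, 0, 0], 17], [[1.3, 9, 0], [0, 0, 0], 17], [[1.3, 9, 0], [0, 0, 0], 17], [[1.3, 9, 0], [0, 0, 0], 17], [[1.3, 9, 0], [0, 0, 0], 17]])

```text
clock: 16.85
eef_pos: [464.1, -227.5, 269.4]
eef_rot: [-3.142, 0.0, -0.064]
wrist_force: [0.5, -0.8, -0.1]
finger_gap: 15.9
```

```bash
python3 - <<'E'
from h import *
s,p,d=shot('wrist','w5');print(s['clock'],s['eef_pos'])
c=p[20:260,220:450]
cv2.imwrite('pics/w5c.png',cv2.resize(c,None,fx=2.5,fy=2.5)[:,:,::-1])
# heights
ci=manip.camera_info('wrist'); T=np.eye(4); T[:3,:3]=Ro.from_euler('xyz',s['eef_rot']).as_matrix(); T[:3,3]=s['eef_pos']; M=T@ci['hand_eye']
v,u=np.mgrid[:400,:640]; q=cv2.undistortPoints(np.stack([u.ravel(),v.ravel()],1).astype(float).reshape(-1,1,2),ci['intrinsics'],ci['dist']).reshape(-1,2)
W=(np.c_[q,np.ones(len(q))]*d.reshape(-1,1))@M[:3,:3].T+M[:3,3]
b=tob(W); k=(abs(b[:,0])<68)&(b[:,1]<-156)&(b[:,1]>-250)
print('max z in tray',np.percentile(W[k,2],[50,90,99,100]))
W=W.reshape(400,640,3); np.save('pics/W5.npy',W)
E
```

```text
16.85 [ 464.05052965 -227.47493604  269.42997288]
max z in tray [  7.4216312  422.20850168 422.20850168 422.20850168]
```

View pics/w5c.png

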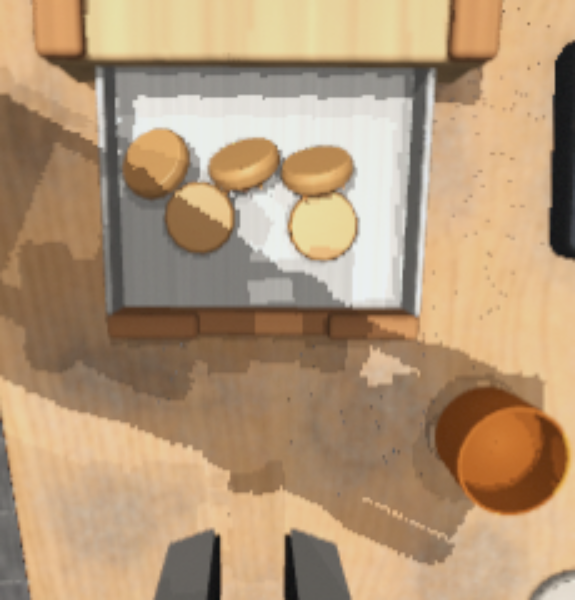

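All five are in the tray. Two lie upside down, at (200,217) and (323,225), and three lean on their neighbours at (156,162), (243,163) and (317,170). I'll check how high the leaning ones stand.

```bash
python3 - <<'E'
from h import *
W=np.load('pics/W5.npy'); p=np.load('pics/w5.npz')['p']
for n,(u,v) in dict(a=(156,162),b=(243,163),c=(317,170),d=(200,217),e=(323,225),front=(260,322),floor=(250,280)).items():
    U=int(u/2.5+220);V=int(v/2.5+20); q=W[V-13:V+14,U-13:U+14]; k=(q[...,2]<100)
    if n in('front','floor'): q=W[V-2:V+3,U-2:U+3];k=(q[...,2]<100)
    print(n,W[V,U].round(0),'max',np.percentile(q[k][:,2],[95,100]).round(0),tob([W[V,U]]).round(0))
E
```

```text
a [ 425. -113.   27.] max [34. 36.] [[ -47. -192.]]
b [ 467. -118.   36.] max [40. 43.] [[  -5. -194.]]
c [ 501. -124.   39.] max [41. 43.] [[  29. -198.]]
d [ 444. -140.   21.] max [30. 39.] [[ -26. -218.]]
e [ 505. -149.   20.] max [23. 39.] [[  35. -223.]]
front [ 471. -193.   31.] max [32. 33.] [[   3. -269.]]
floor [ 467. -175.    6.] max [7. 7.] [[  -2. -251.]]
```

The highest point in the tray is about 43 mm, and the board's underside is at about 52 mm, so it clears. I'll lower in front of the tray and push gently.

>>> apply_moves(series=[[[0.05, -0.3, -4], [0, 0, 0], 17], [[0.1, -0.3, -9], [0, 0, 0], 17], [[0.1, -0.3, -14], [0, 0, 0], 17], [[0.1, -0.3, -19], [0, 0, 0], 17], [[0.1, -0.3, -22], [0, 0, 0], 17], [[0.1, -0.3, -23.2], [0, 0, 0], 17], [[0.1, -0.3, -23.2], [0, 0, 0], 17], [[0.15, 0.4, -23.2], [0, 0, 0], 17], [[0.2, 1.2, -23.2], [0, 0, 0], 17], [[0.25, 2, -23.2], [0, 0, 0], 17]])

```text
clock: 18.15
eef_pos: [466.9, -206.9, 38.1]
eef_rot: [3.141, -0.001, -0.064]
wrist_force: [0.7, -2.1, 1.2]
finger_gap: 16.1
```

>>> apply_moves(series=[[[0.05, 0.7, 0], [0, 0, 0], 17], [[0.1, 1.4, 0], [0, 0, 0], 17], [[0.13, 2.1, 0], [0, 0, 0], 17], [[0.18, 2.9, 0], [0, 0, 0], 17], [[0.23, 3.7, 0], [0, 0, 0], 17], [[0.28, 4.5, 0], [0, 0, 0], 17], [[0.33, 5.3, 0], [0, 0, 0], 17], [[0.38, 6, 0], [0, 0, 0], 17], [[0.42, 6.7, 0], [0, 0, 0], 17], [[0.47, 7.4, 0], [0, 0, 0], 17]])

```text
clock: 19.4
eef_pos: [471.3, -133.0, 37.4]
eef_rot: [3.142, 0.0, -0.064]
wrist_force: [1.7, -1.8, -0.1]
finger_gap: 15.9
```

>>> apply_moves(series=[[[0.05, 0.7, 0], [0, 0, 0], 17], [[0.1, 1.4, 0], [0, 0, 0], 17], [[0.13, 2.1, 0], [0, 0, 0], 17], [[0.18, 2.8, 0], [0, 0, 0], 17], [[0.22, 3.5, 0], [0, 0, 0], 17], [[0.26, 4.1, 0], [0, 0, 0], 17], [[0.3, 4.6, 0], [0, 0, 0], 17], [[0.32, 5, 0], [0, 0, 0], 17], [[0.32, 5, 0], [0, 0, 0], 17], [[0.32, 5, 0], [0, 0, 0], 17]])

```text
clock: 20.65
eef_pos: [474.1, -88.6, 37.5]
eef_rot: [3.134, -0.0, -0.065]
wrist_force: [-6.0, -59.3, -5.6]
finger_gap: 16.3
```

```bash
python3 - <<'E'
from h import *
s,p,d=shot('side','s7');print(s['clock'],s['eef_pos'],s['wrist_force'],tob([s['eef_pos']]))
x0,y0,x1,y1=290,165,420,255
cv2.imwrite('pics/s7c.png',cv2.resize(p[y0:y1,x0:x1],None,fx=6,fy=6,interpolation=cv2.INTER_CUBIC)[:,:,::-1])
E
```

```text
20.65 [474.12516018 -88.58205282  37.50243332] [ -6.03388143 -59.27097784  -5.64464192] [[ 1.53275862e-01 -1.64609255e+02]]
```

View pics/s7c.png

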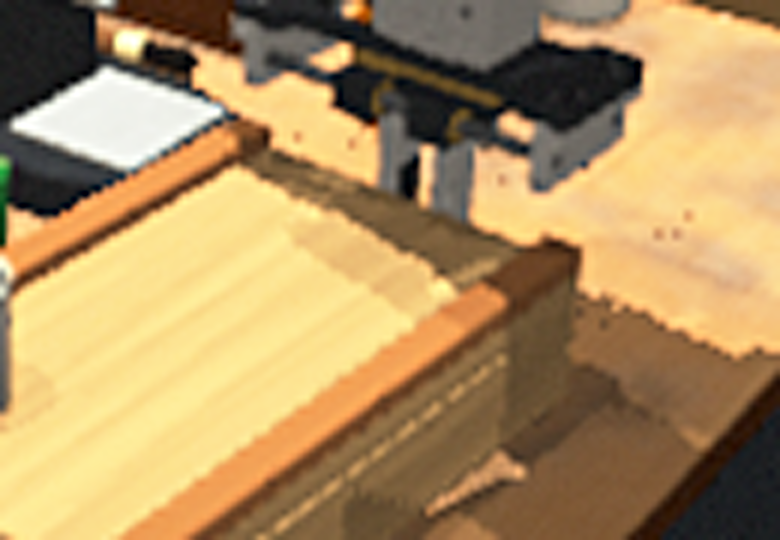

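The push stopped against something firm, with 59 N and the TCP at board y -165. The tray no longer shows beyond the board end. I'll back off and measure how flush it is.

>>> apply_moves(series=[[[-0.1, -1, 0], [0, 0, 0], 17], [[-0.3, -3.5, 0], [0, 0, 0], 17], [[-0.5, -6, 2], [0, 0, 0], 17], [[-0.7, -9, 6], [0, 0, 0], 17], [[-1, -13, 10], [0, 0, 0], 17], [[-1.2, -16, 14], [0, 0, 0], 17], [[-1.2, -16, 16], [0, 0, 0], 17], [[-1.2, -16, 16], [0, 0, 0], 17], [[-1.2, -16, 16], [0, 0, 0], 17], [[-1.2, -16, 16], [0, 0, 0], 17]])

```text
clock: 21.95
eef_pos: [462.3, -242.8, 196.3]
eef_rot: [-3.141, 0.002, -0.063]
wrist_force: [0.5, 0.0, -0.5]
finger_gap: 16.0
```

```bash
python3 - <<'E'
from h import *
s,p,d=shot('wrist','w6');print(s['clock'],s['eef_pos'],s['wrist_force'])
cv2.imwrite('pics/w6c.png',cv2.resize(p[0:240,200:460],None,fx=2.5,fy=2.5)[:,:,::-1])
E
```

```text
21.95 [ 462.25439417 -242.82079035  196.30427602] [ 0.53337726  0.01339437 -0.47717534]
```

View pics/w6c.png

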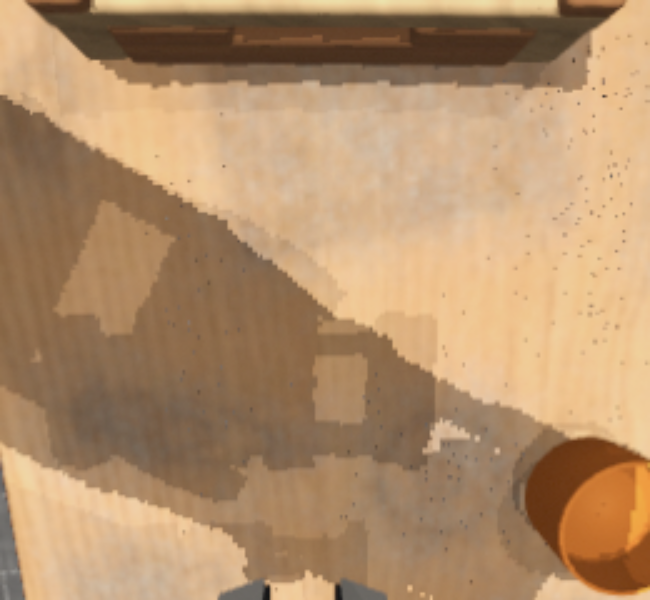

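The front face fills the opening under the board end, with its top edge near row 30 and its bottom near row 64, and looks flush. I'll compare the planes in numbers.

```bash
python3 - <<'E'
from h import *
s=manip.read_state()
g=lambda u,v:(u/2.5+200-.3,v/2.5-.3)
for n,uv,z in [('board end top',(330,12),70),('front top L',(170,30),48),('front top R',(470,31),48),('front bottom',(320,64),4),('stand bottom edge corner',(565,62),0),('standL',(100,60),0)]:
    print(n,tob(wplane(s,[g(*uv)],z)).round(1))
z=np.load('pics/w6.npz'); ci=manip.camera_info('wrist'); T=np.eye(4); T[:3,:3]=Ro.from_euler('xyz',s['eef_rot']).as_matrix(); T[:3,3]=s['eef_pos']; M=T@ci['hand_eye']
v,u=np.mgrid[:400,:640]; q=cv2.undistortPoints(np.stack([u.ravel(),v.ravel()],1).astype(float).reshape(-1,1,2),ci['intrinsics'],ci['dist']).reshape(-1,2)
W=(np.c_[q,np.ones(len(q))]*z['d'].reshape(-1,1))@M[:3,:3].T+M[:3,3]
b=tob(W)
def med(k): return np.median(b[k,1]).round(1),k.sum()
zz=W[:,2]
fr=(zz>12)&(zz<28)&(b[:,1]>-200)&(b[:,1]<-130)
print('front',med(fr&(abs(b[:,0])<65)))
be=(zz>54)&(zz<66)&(b[:,1]>-200)&(b[:,1]<-130)
print('board end',med(be&(abs(b[:,0])<70)))
print('stand sides',med(fr&(abs(b[:,0])>82)&(abs(b[:,0])<93)))
E
```

```text
board end top [[   6.9 -156. ]]
front top L [[ -47.9 -155.2]]
front top R [[  56.4 -155.4]]
front bottom [[   5.2 -155.6]]
stand bottom edge corner [[ 105.2 -153.5]]
standL [[ -84.3 -153. ]]
front (np.float64(-155.9), np.int64(632))
board end (np.float64(-155.5), np.int64(834))
stand sides (np.float64(-153.7), np.int64(88))
```

The tray front and the board end agree to 0.4 mm, so it is home. One last look at the cup and the other things before handing in.

```bash
python3 - <<'E'
from h import *
s,p,d=shot('side','s8'); p0=np.load('pics/side0.npz')['p']
for n,(x,y,w,h) in dict(cup=(264,203,30,38),espresso=(245,282,38,44),pitcher=(378,136,20,34),tamper=(355,143,14,26)).items():
    print(n,cv2.absdiff(p[y:y+h,x:x+w],p0[y:y+h,x:x+w]).mean().round(1))
cv2.imwrite('pics/s8c.png',cv2.resize(p[120:340,220:460],None,fx=2.7,fy=2.7)[:,:,::-1]); print(s['clock'],s['wrist_force'])
E
```

```text
cup 1.8
espresso 1.9
pitcher 10.6
tamper 2.6
22.0 [-0.04907993  0.10348045 -0.11215529]
```

View pics/s8c.png

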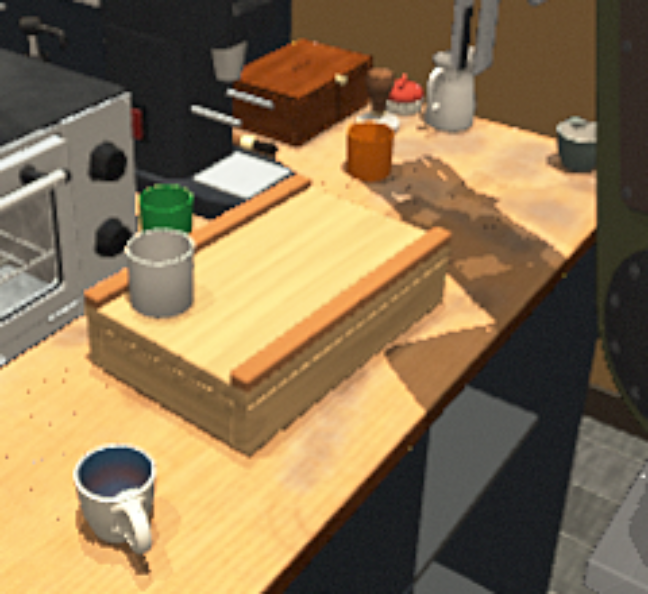

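The board is clear and the tray is shut. The cup at (160,272), espresso cup, tamper and pitcher stand as at the start; the fingers now cover part of the pitcher in this view, which explains its larger pixel difference.

```bash
python3 -c "
from cell import manip
print(manip.sign_off())"
```

```text
the job is handed in; nothing more can be done
None
```

All five biscuits are in the tray and the tray is pushed fully home. I handed the job in at about 22 s, and no verdict was reported.

**Sweeping:** I pushed three biscuits off the right-hand end one at a time. The last two were too close together for the fingers, so I pushed them as a pair first. One slid to the front rim, and I fetched it with a second push.

**Last checks:**
- **Biscuits:** the wrist view before closing showed all five in the tray. Two lay upside down and three leaned on their neighbours. The highest point was about 43 mm, below the board's underside at about 52 mm. I could not see them once the tray was shut.
- **Tray:** its front is level with the board end to about 0.5 mm, though a thin strip of the stand's sides measured about 2 mm differently. The push ended with 59 N at the wrist when the tray reached its stop.
- **Other things:** the steel cup, espresso cup and tamper look unchanged from the first picture. The pitcher's picture did differ, because the fingers partly covered it in that view. The arm never went near it.

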